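# Change over the bobbin sander and sort its drums

## Task

Change the bobbin sander over from the widest drum to the slimmest: take off the loose clamp knob to free the wide drum, and finish with the slim drum right down on the spindle and the knob back on the spindle on top of it. The middle and the slim drum were parked on the wrong posts, so put the wide and the middle drum away right down on their own posts, each on the one whose round foot is just a little wider than that drum (the slim drum's bare post is free to use on the way). Lower everything into place, drop nothing, and do not disturb the glue jar or the sanding block.

Things in the scene. Friction and masses are not known exactly. Their poses are not given: they have to be found in the camera images.
- sander: fixed bobbin sander let into the bench, switched off: round metal plate 180 mm wide, 8 mm thick, with a black throat and in its middle an upright steel spindle, 12 mm thick with a bullet nose. A drum slips over it and rests on a 28 mm flange, top 14 mm above the origin; the spindle tip is 118 mm above the origin, 14 mm out of a seated drum. Origin: centre of the plate underside, on the bench
- post_wide: fixed wooden storage post: plywood board 90 x 90 x 12 mm on the bench, on it a round foot 74 mm wide and 10 mm high (its top, where a drum rests, is 22 mm above the origin), in its middle an upright 12 mm dowel with bullet nose, tip 67 mm above the origin. Origin: centre of the board underside, on the bench. Home of the wide drum. The middle drum stands on it at the start.
- post_mid: fixed wooden storage post: plywood board 90 x 90 x 12 mm on the bench, on it a round foot 58 mm wide and 10 mm high (its top, where a drum rests, is 22 mm above the origin), in its middle an upright 12 mm dowel with bullet nose, tip 67 mm above the origin. Origin: centre of the board underside, on the bench. Home of the middle drum. The slim drum stands on it at the start.
- post_slim: fixed wooden storage post: plywood board 90 x 90 x 12 mm on the bench, on it a round foot 42 mm wide and 10 mm high (its top, where a drum rests, is 22 mm above the origin), in its middle an upright 12 mm dowel with bullet nose, tip 67 mm above the origin. Origin: centre of the board underside, on the bench. Home of the slim drum. Bare at start and end; any drum can stand on it meanwhile.
- drum_wide: loose sanding drum: upright hollow cylinder of brown-red abrasive with black rubber ends, 62 mm outside diameter, 90 mm tall, plain 18 mm hole right through; about 300 g. Origin: centre of its underside, z up along its axis. At the start on the sander's spindle, under the clamp knob.
- drum_mid: loose sanding drum: upright hollow cylinder of brown-red abrasive with black rubber ends, 46 mm outside diameter, 90 mm tall, plain 18 mm hole right through; about 190 g. Origin: centre of its underside, z up along its axis. At the start on the post with the widest foot.
- drum_slim: loose sanding drum: upright hollow cylinder of brown-red abrasive with black rubber ends, 30 mm outside diameter, 90 mm tall, plain 18 mm hole right through; about 100 g. Origin: centre of its underside, z up along its axis. At the start on the post with the 58 mm foot.
- clamp_knob: loose black quick-clamp knob with ribbed edge: a thick ring 38 mm wide (41 over the ribs), 24 mm tall, with a plain 16 mm hole right through that slides freely over the spindle; about 50 g. Origin: centre of its underside, z up. At the start it is on the spindle, on top of the wide drum. It can be laid flat anywhere free on the bench meanwhile
- glue_jar: bystander: loose closed white jar with a yellow lid, 60 mm in diameter and about 75 mm tall, standing on the bench; origin at the centre of its underside. To be left alone.
- sanding_block: bystander: loose sanding block, cork sole with a wooden back, 60 x 110 mm and 34 mm tall, lying on the bench, long along its own y; origin at the centre of its underside. To be left alone.

How it is judged (in metres and radians):
At the end, for the whole second after the job is handed in: The slim drum is seated on the sander's spindle with the clamp knob on top, the wide drum on the post with the 74 mm foot, the middle drum on the one with the 58 mm foot: each within 8 mm of the axis and 4 mm of seated height, upright within 0.1 rad, at rest (horizontal distance between each of drum_slim, clamp_knob and sander below 0.008 m and z of drum_slim in the frame of sander between 0.01 and 0.018 m and angle between each of drum_slim, clamp_knob, drum_wide, drum_mid's own z axis and vertical below 0.1 rad and linear speed of each of drum_slim, clamp_knob, drum_wide, drum_mid below 0.02 m/s and z of clamp_knob in the frame of sander between 0.1 and 0.108 m and horizontal distance between drum_wide and post_wide below 0.008 m and z of drum_wide in the frame of post_wide between 0.018 and 0.026 m and horizontal distance between drum_mid and post_mid below 0.008 m and z of drum_mid in the frame of post_mid between 0.018 and 0.026 m); the robot touches nothing.
It fails at once if a drum or the knob is dropped: it falls free of the fingers faster than 0.9 m/s, that is from over about 4 cm ((linear speed of drum_wide above 0.9 m/s and contact force between the fingers and drum_wide below 0.1 N) or (linear speed of drum_mid above 0.9 m/s and contact force between the fingers and drum_mid below 0.1 N) or (linear speed of drum_slim above 0.9 m/s and contact force between the fingers and drum_slim below 0.1 N) or (linear speed of clamp_knob above 0.9 m/s and contact force between the fingers and clamp_knob below 0.1 N)).
It fails at once if the glue jar is moved more than 20 mm (distance of glue_jar from where it was at the start of the episode above 0.02 m).
It fails at once if the sanding block is moved more than 20 mm (distance of sanding_block from where it was at the start of the episode above 0.02 m).
It also fails if it takes over 141 s, if anything falls off the work surface, if the arm or the gripper's body presses on something with over 40 N, if the wrist force passes 120 N, or if a joint passes its speed limit or range.

## Robot

A 7-joint arm with a two-finger parallel gripper is mounted at the origin on the work surface. World frame = base frame: x ahead of the robot, y to its left, z up, the work surface at z = 0. Lengths are in mm, angles in rad, forces in N, time in s.
With the tool pointing down it reaches from about 425 to 950 mm from the base axis. Payload 16.7 kg.
Tool frame: the origin (TCP) lies midway between the tips of the shut fingers; the grasp point (between the pads) lies 19 mm behind it (arm.grasp_offset is the distance from the TCP to the grasp point, in mm); z points along the fingers, y is the line along which they close (so a half turn about z gives the same grasp; the last joint's range is limited). The gripper opens to 94 mm and grips with 3 to 60 N. Pads are 16 mm wide; open, the fingers measure 119 mm over their backs; the gripper's body (75 mm by 177 mm) begins 78 mm behind the grasp point.
Start: joints at [-1.448, 0.426, 0.074, 1.606, -0.034, 1.111, -0.067], TCP at [181.87, 649.998, 205.467] pointing down, gripper open.
Joint ranges: [-2.85, 2.85], [-0.5, 2.14], [-1.23, 1.37], [0.21, 2.46], [-1.02, 4.16], [0.16, 2.05], [-2.73, 2.73]. Speed limits (rad/s): [1.89, 1.89, 2.39, 2.39, 3.01, 3.01, 3.01].

## Interface

Orientations are given as a unit quaternion [x, y, z, w].
In Python, from bench import arm gives the robot as it stands. Calls block until the motion is done:
- arm.reach(position, orientation): joint-space move of the TCP to a pose.
- arm.servo_line(position, rotation=None, feed=150): straight line of the TCP; rotation=None keeps the orientation; feed is the mean speed in mm/s.
- arm.movej(angles): joint-space move.
- arm.ungrasp() and arm.grasp(effort=None): open the fingers fully, or close them until they stop; effort is the grip in N (None keeps the last).
- arm.wait(seconds).
- arm.ik(position, orientation): joint angles nearest the present ones, or None.
- arm.read_state(): the state.
- arm.snapshot(name): name is "side" or "top" or "wrist"; returns the picture (384x512x3 uint8, blue, green, red); there is no depth.
- arm.calibration(name): a dict with "fx", "fy", "cx", "cy" (pixels), "R" (3x3) and "t" (3): a world point X has camera coordinates R X + t; the wrist camera has in their place "tool_from_camera" (4x4, takes a point from camera to tool coordinates, whose origin is the TCP and whose axes are the flange's). Camera axes: x right, y down, z forward; pixel columns grow to the right and rows downward; lengths in mm; the calibration is good to about 2 mm. A picture is of the moment at which its call begins: read the wrist's pose just before it. calibration takes no time and is no camera call.
A pose or a line that the arm cannot do raises arm.Unreachable and nothing moves.
- arm.finish_job(): hands the job in; it is judged then, once.
The state is a dict: "time_s": time; "joint_pos": joint angles; "qvel": joint speeds; "joint_torque": joint torques, N m; "tool_pos": TCP position; "ee_rot": TCP orientation; "contact_force": force on the tool from outside, world axes, zero at the start; "torque": the same for the moment, N m; "grip_width": finger opening in mm; "grip_force": force on a finger pad.
Only numpy, scipy, OpenCV 4.12 (cv2) and the standard library are available. Lean on these libraries where they do the work, as an engineer would, in place of code of your own. Each camera call takes 0.05 s, during which the arm holds its last target. There are 200 camera calls.

## Working session

There is one attempt and no reset: what is moved stays moved. The work goes in short steps, each a Python script; the robot and the scene stay as the last script left them, time stands still between calls to the robot, and variables do not carry over. Pictures are saved under pics/ and viewed, at most 14 in all, crops included, and the job is handed in when it is done.

```bash
ls; mkdir -p pics; python3 - <<'E'
from bench import arm
import cv2
for n in("side","top"):
    cv2.imwrite(f"pics/{n}0.png",arm.snapshot(n)); c=arm.calibration(n); print(n,c)
print(arm.calibration("wrist")); print(arm.read_state())
E
```

```text
pics
side {'fx': 498.2593349575735, 'fy': 498.2593349575735, 'cx': 257.27802340493736, 'cy': 190.23121352049014, 'R': array([[ 0.80696701, -0.59059396, -0.001739  ],
       [-0.37216598, -0.50622392, -0.77796518],
       [ 0.45858121,  0.62843943, -0.62830498]]), 't': array([-515.62517982,  303.81920317, 1003.51968643])}
top {'fx': 441.7072394445227, 'fy': 441.7072394445227, 'cx': 252.8380652205709, 'cy': 190.5776928499201, 'R': array([[ 0.00141588, -0.99998563,  0.00517088],
       [-0.99264103, -0.00203157, -0.12107704],
       [ 0.12108581, -0.0049614 , -0.99262965]]), 't': array([-27.02208857, 618.37856585, 965.01304406])}
{'fx': 265.0143293210364, 'fy': 265.0143293210364, 'cx': 252.90933826450348, 'cy': 192.52019944441284, 'tool_from_camera': array([[ 2.56707190e-04, -9.70623110e-01, -2.40604887e-01,
         6.83147582e+01],
       [ 9.99998783e-01, -1.21120249e-04,  1.55553361e-03,
        -6.97296848e-01],
       [-1.53897900e-03, -2.40604994e-01,  9.70621898e-01,
        -1.78006520e+02],
       [ 0.00000000e+00,  0.00000000e+00,  0.00000000e+00,
         1.00000000e+00]])}
{'time_s': 0.1, 'joint_pos': array([-1.44751005,  0.42663526,  0.07386477,  1.60653875, -0.0341173 ,
        1.1108142 , -0.06711481]), 'qvel': array([ 4.78397015e-04, -2.35053623e-05,  2.40566008e-04, -2.16705862e-03,
       -1.64799452e-03, -1.29293483e-03, -2.87810811e-05]), 'joint_torque': array([ 6.66468564e-03, -9.37466884e+01,  3.67620595e+00, -4.55036974e+01,
       -4.86646732e-02,  1.69808418e-02,  5.05931996e-05]), 'tool_pos': array([181.77685962, 649.6489544 , 204.87068453]), 'ee_rot': array([ 1.36002675e-01,  9.90708307e-01, -5.66299640e-04, -4.42382419e-05]), 'contact_force': array([-0.55773229, -0.0617391 ,  0.03592301]), 'torque': array([0.02394032, 0.0520779 , 0.02931323]), 'grip_force': 0.0, 'grip_width': 93.85575788149406}
```

View pics/side0.png

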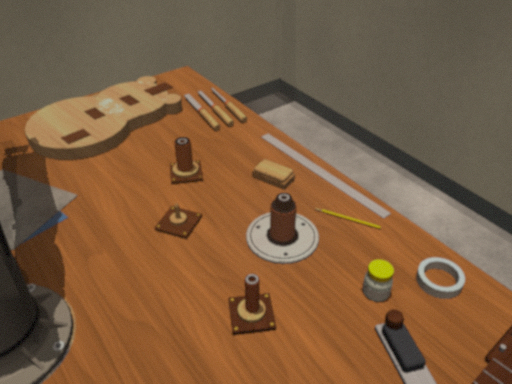

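View pics/top0.png

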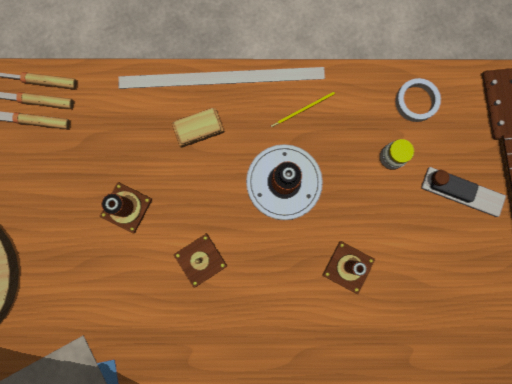

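Side view: knob and wide drum on the sander at about (283,200), mid drum top (183,141), bare post (178,221), slim drum top (252,277). In the top view the same things are at (288,174), (112,204), (200,261) and (360,268). I'll enlarge these to get accurate pixels.

```bash
python3 - <<'E'
import cv2,numpy as np
C={"side":[(283,225),(185,160),(178,221),(252,300)],"top":[(286,180),(122,207),(200,261),(352,267)]}
for n,cs in C.items():
    im=cv2.imread(f"pics/{n}0.png"); T=[]
    for u,v in cs:
        w,h=(50,37); p=im[v-h:v+h,u-w:u+w]
        p=cv2.resize(p,None,fx=4,fy=4,interpolation=cv2.INTER_CUBIC)
        for k in range(0,100,10): cv2.putText(p,str(u-w+k),(k*4,8),0,.3,(255,255,255)); cv2.line(p,(k*4,10),(k*4,14),(255,255,255))
        for k in range(0,74,10): cv2.putText(p,str(v-h+k),(0,k*4+4),0,.3,(255,255,0)); cv2.line(p,(22,k*4),(26,k*4),(255,255,0))
        T.append(p)
    cv2.imwrite(f"pics/{n}z.png",np.vstack([np.hstack(T[:2]),np.hstack(T[2:])]))
E
```

```text
(no output)
```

View pics/sidez.png

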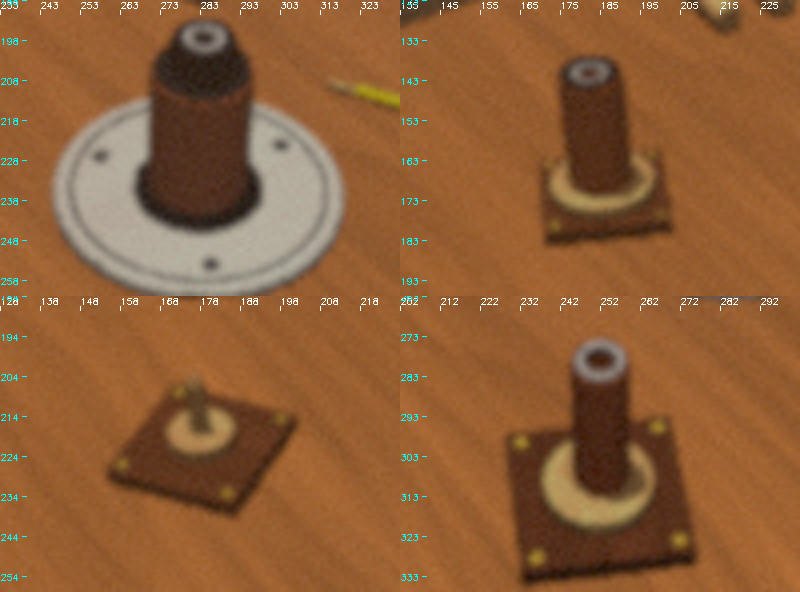

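View pics/topz.png

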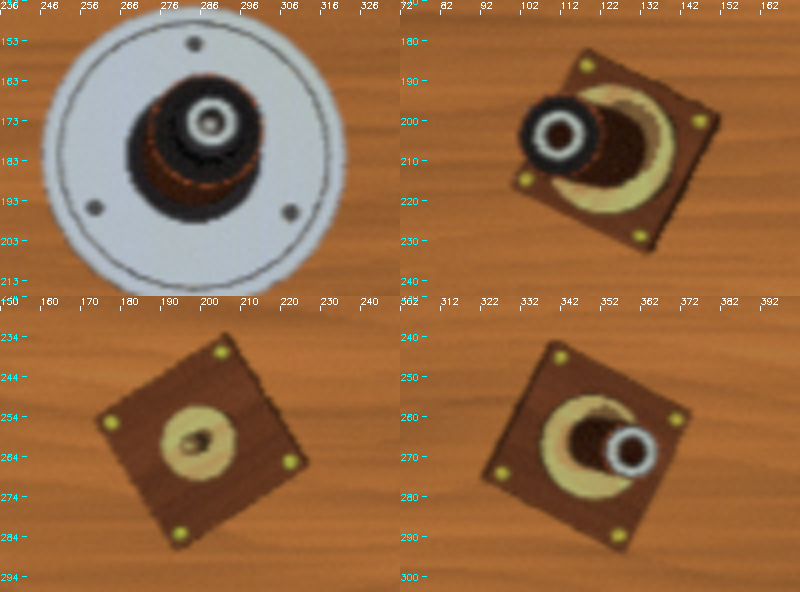

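```bash
cat >h.py <<'E'
from bench import arm
import numpy as np, cv2
from scipy.spatial.transform import Rotation as Rn
from scipy.optimize import least_squares
def cam(n,st=None):
    c=arm.calibration(n)
    K=np.array([[c["fx"],0,c["cx"]],[0,c["fy"],c["cy"]],[0,0,1.]])
    if n!="wrist": return K,np.array(c["R"]),np.array(c["t"])
    M=np.eye(4); M[:3,:3]=Rn.from_quat(st["ee_rot"]).as_matrix(); M[:3,3]=st["tool_pos"]
    W=np.linalg.inv(M@c["tool_from_camera"]); return K,W[:3,:3],W[:3,3]
def proj(C,X):
    K,R,t=C; p=K@(R@np.asarray(X,float)+t); return p[:2]/p[2]
def tri(obs,x0=(600,0,50)):
    "obs: list of (cam,(u,v)); point and rms reprojection error"
    f=lambda X: np.concatenate([proj(C,X)-np.array(p) for C,p in obs])
    s=least_squares(f,x0); return s.x,np.sqrt(np.mean(s.fun**2))
def onz(C,p,z):
    K,R,t=C; d=R.T@np.linalg.solve(K,[p[0],p[1],1]); o=-R.T@t; return o+d*(z-o[2])/d[2]
def down(yaw): # tool z down, tool y axis at angle yaw from world y (CCW)
    return (Rn.from_euler("z",yaw)*Rn.from_quat([0,1,0,0])).as_quat()
E
python3 - <<'E'
from h import *
np.set_printoptions(precision=1,suppress=True)
T,S=cam("top"),cam("side")
P={"knob":((288.75,173.25),(284,197.25)),"sander":((284.6,181.6),(282.25,235.1)),"midtop":((111.75,203.5),(182.25,141)),"pwide":((125.25,207.7),(186.25,170.25)),"pslim":((200.1,260.5),(178.7,220.25)),"slimtop":((359.75,269),(252,279)),"pmid":((349.25,267.5),(251.75,311.7))}
for k,(a,b) in P.items():
    x,e=tri([(T,np.array(a)-.4),(S,np.array(b)-.4)]); print(k,x,round(e,2),np.hypot(*x[:2]))
for k,p,z in(("jar",(401,151),75),("block",(199,127),34)): print(k,onz(T,p,z))
for yaw in (0,np.pi/2,-np.pi/2,3.1):
  print(yaw,[ (lambda q: None if q is None else np.round(q,2))(arm.ik(p,down(yaw))) for p in ([600,-45,260],[570,300,200],[450,-190,200],[460,137,200])])
E
```

```text
knob [644.  -98.8 127.2] 0.31 651.5233093664102
sander [643.5 -99.1   6.1] 0.39 651.0930238295847
midtop [581.8 270.5 111.7] 0.3 641.560587523044
pwide [582.  270.1  11.6] 0.02 641.6750980236685
pslim [460.8  95.4  11.1] 0.21 470.5801237330168
slimtop [ 447.2 -244.7  111.5] 0.3 509.78900934946046
pmid [ 445.1 -245.3   10.4] 0.3 508.2043308020746
jar [ 702.8 -353.5   75. ]
block [767.  99.  34.]
0 [array([-0.7,  0.3,  0.9,  1.8, -0.3,  1.2,  1.8]), array([-0.8,  0.4,  0.2,  1.7, -0.1,  1.1,  1.1]), array([ 0.4,  0.1, -0.1,  2. ,  0. ,  1. ,  1.8]), array([-0.8,  0.1,  0.5,  2.1, -0.1,  1. ,  1.2])]
1.5707963267948966 [array([-0.9,  0.5,  1.2,  1.8, -0.5,  1.2, -2.7]), array([-0.6,  0.4, -0. ,  1.7,  0. ,  1.1,  2.5]), array([-0.8,  0.3,  1.2,  2.1, -0.3,  1. , -2.5]), array([ 0.5,  0.2, -1. ,  2. ,  0.2,  1. ,  2.5])]
-1.5707963267948966 [array([-0.7,  0.4,  0.9,  1.8, -0.3,  1.2,  0.3]), array([-1. ,  0.4,  0.5,  1.7, -0.2,  1.1, -0.4]), array([-0.7,  0.2,  1.1,  2.1, -0.2,  1. ,  0.6]), array([-1. ,  0.1,  0.6,  2.1, -0.1,  1. , -0.3])]
3.1 [array([-0.8,  0.4,  1.1,  1.8, -0.4,  1.2, -1.3]), array([-1.1,  0.5,  0.8,  1.7, -0.4,  1.1, -1.9]), array([-0.6,  0.2,  1. ,  2.1, -0.2,  1. , -1.1]), array([-1.1,  0.1,  0.8,  2.1, -0.1,  1. , -1.9])]
```

Heights match the text: knob top 127 (should be 128), drum tops 112 (112), boards about 11 (12). Next, wrist looks over each site, with two yaws at the sander so a wrist calibration bias cancels.

```bash
python3 - <<'E'
from h import *
import pickle
np.set_printoptions(precision=1,suppress=True)
D={}
for k,p,yaw in (("pwide",(582,270),0),("pslim",(461,95),0),("pmid",(445,-245),0),("sander",(644,-99),0),("sanderpi",(644,-99),np.pi)):
    arm.reach([*p,240],down(yaw)); arm.wait(.3)
    st=arm.read_state(); im=arm.snapshot("wrist"); D[k]=(st,im); cv2.imwrite(f"pics/w_{k}.png",im); print(k,st["time_s"],st["tool_pos"],st["contact_force"])
pickle.dump(D,open("d.pkl","wb"))
C=[cv2.resize(D[k][1],(400,300)) for k in("pwide","pslim","pmid","sander")]
cv2.imwrite("pics/wm.png",np.vstack([np.hstack(C[:2]),np.hstack(C[2:])]))
E
```

```text
pwide 2.3917 [581.8 270.4 240. ] [ 0.3 -0.2 -0.8]
pslim 3.6 [461.3  95.5 239.8] [-0.9 -0.7  0.1]
pmid 5.2333 [ 445.3 -244.4  240. ] [0.1 0.1 0. ]
sander 6.5583 [643.6 -99.8 240.5] [-0.1  0.4  1.3]
sanderpi 7.1583 [644. -99. 240.] [ 0.1 -0.4 -0.6]
```

View pics/wm.png

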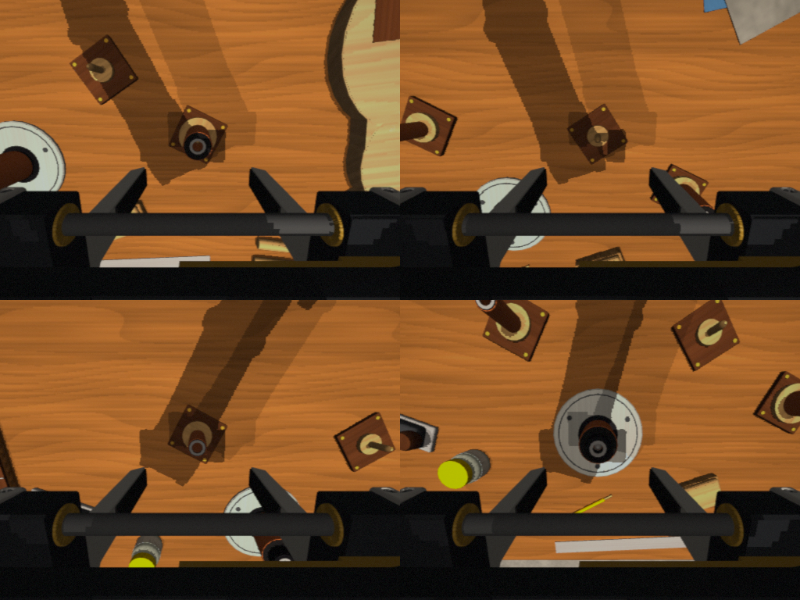

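```bash
python3 - <<'E'
from h import *
import pickle
D=pickle.load(open("d.pkl","rb"))
print(D["sander"][0]["ee_rot"],D["sanderpi"][0]["ee_rot"],D["sanderpi"][0]["qvel"],D["sanderpi"][0]["joint_pos"])
S={"pwide":(582,270),"pslim":(461,95.4),"pmid":(445.1,-245.3),"sander":(643.5,-99),"sanderpi":(643.5,-99)}
T=[]
for k,p in S.items():
    if k=="sander": continue
    st,im=D[k]; u,v=np.round(proj(cam("wrist",st),[*p,40])).astype(int); print(k,u,v)
    w,h=(50,37); q=cv2.resize(im[v-h:v+h,u-w:u+w],None,fx=4,fy=4,interpolation=cv2.INTER_CUBIC)
    q=np.clip(q.astype(float)*1.5,0,255).astype(np.uint8); 
    print(k,"origin",u-w,v-h); T.append(q)
cv2.imwrite("pics/wz.png",np.vstack([np.hstack(T[:2]),np.hstack(T[2:])]))
E
```

```text
[5.70207690e-04 9.99999770e-01 1.52647152e-04 3.32532342e-04] [-2.25726987e-05  9.99999999e-01 -1.88693163e-05 -1.99974600e-05] [-0.00120207 -0.00163085 -0.00055205  0.00188912  0.00079326  0.00135928
 -0.00271355] [-0.43063755  0.41923772  0.66152792  1.65077387 -0.2753862   1.16677632
  1.86899888]
pwide 253 176
pwide origin 203 139
pslim 253 175
pslim origin 203 138
pmid 253 175
pmid origin 203 138
sanderpi 253 175
sanderpi origin 203 138
```

View pics/wz.png

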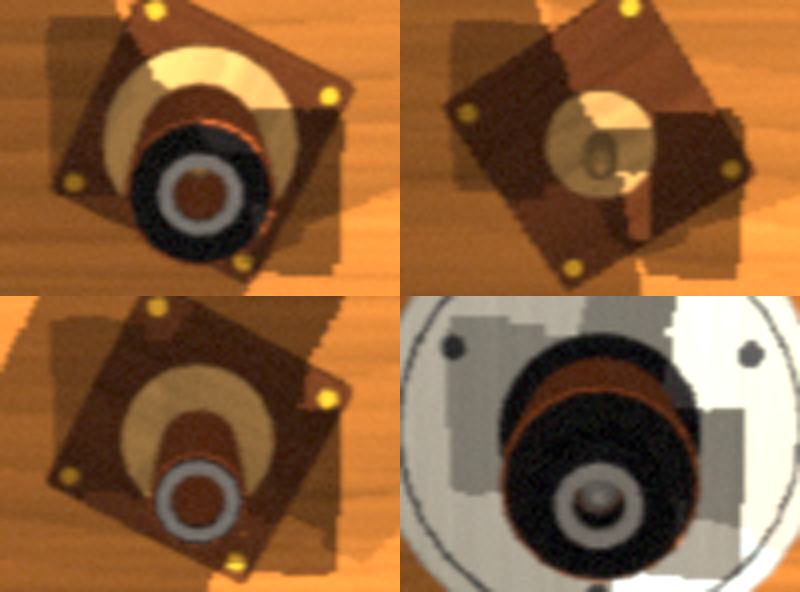

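```bash
python3 - <<'E'
from h import *
import pickle
np.set_printoptions(precision=1,suppress=True)
D=pickle.load(open("d.pkl","rb"))
f=lambda o,p:np.array(o)+(np.array(p)+.5)/4-.5
T=cam("top");S=cam("side")
M=[("pwide","midtop",(200,194),112,(111.75,203.5),(182.25,141)),("pwide","board",(200.75,138),12,(125.25,207.7),(186.25,170.25)),
("pslim","board",(200.5,139.5),12,(200.1,260.5),(178.7,220.25)),("pmid","slimtop",(197.5,204),112,(359.75,269),(252,279)),("pmid","board",(197,140.75),12,(349.25,267.5),(251.75,311.7)),
("sanderpi","screws",(200.7,135),8,(284.6,181.6),(282.25,235.1)),("sanderpi","knob",(198,211),128,(288.75,173.25),(284,197.25))]
for k,n,p,z,a,b in M:
    C=cam("wrist",D[k][0]); q=f((203,139 if k=="pwide" else 138),p)
    print(k,n,"wrist",onz(C,q,z),"top",onz(T,np.array(a)-.4,z),"side",onz(S,np.array(b)-.4,z),"all",*tri([(C,q),(T,np.array(a)-.4),(S,np.array(b)-.4)]))
st=D["sander"][0]
q=arm.ik([644,-99,240],(Rn.from_euler("z",np.pi-.05)*Rn.from_quat([0,1,0,0])).as_quat()); print(q)
arm.movej(q); arm.wait(.3)
st=arm.read_state(); im=arm.snapshot("wrist"); cv2.imwrite("pics/w_pi.png",im); D["pi"]=(st,im); pickle.dump(D,open("d.pkl","wb"))
print(st["ee_rot"],st["time_s"])
o=np.round(proj(cam("wrist",st),[643.5,-99,40])).astype(int)-[50,37]; print(o)
cv2.imwrite("pics/wpz.png",np.clip(1.5*cv2.resize(im[o[1]:o[1]+74,o[0]:o[0]+100],None,fx=6,fy=6,interpolation=cv2.INTER_CUBIC).astype(float),0,255).astype(np.uint8))
E
```

```text
pwide midtop wrist [582.7 269.5 112. ] top [582.4 270.  112. ] side [580.5 270.8 112. ] all [582.2 269.7 112.8] 0.33687930946772277
pwide board wrist [583.1 269.8  12. ] top [582.  270.1  12. ] side [581.9 269.7  12. ] all [582.6 269.9  12. ] 0.19765639958405562
pslim board wrist [461.5  94.7  12. ] top [461.4  95.   12. ] side [459.7  95.   12. ] all [461.2  94.9  11.9] 0.2511129570088368
pmid slimtop wrist [ 448. -246.  112.] top [ 448.  -245.1  112. ] side [ 446.2 -244.7  112. ] all [ 447.6 -245.6  112.1] 0.4118300988335164
pmid board wrist [ 446.1 -246.5   12. ] top [ 446.  -245.5   12. ] side [ 443.6 -245.9   12. ] all [ 445.6 -245.9   10.9] 0.3971990931472985
sanderpi screws wrist [643.2 -99.6   8. ] top [644.3 -99.6   8. ] side [ 640.9 -100.1    8. ] all [643.4 -99.4   6.3] 0.3319394932264791
sanderpi knob wrist [ 645.  -100.4  128. ] top [644.6 -99.1 128. ] side [642.3 -99.1 128. ] all [644.5 -99.9 127.9] 0.48963577438565276
[-0.7  0.6  1.2  1.7 -0.6  1.3 -1. ]
[ 1. -0. -0. -0.] 10.05
[203 141]
```

View pics/wpz.png

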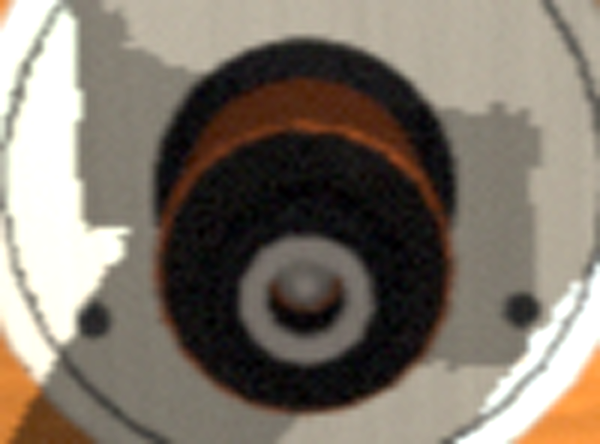

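Everything agrees to about 1 mm: sander axis (644,−99.6), post_wide (582.5,269.9), post_slim (461.3,94.8), post_mid (446,−246). Now I take the knob off.

```bash
cat >>h.py <<'E'
np.set_printoptions(precision=1,suppress=True)
Q=down(0)
def say(m):
    s=arm.read_state(); print(m,f"t={s['time_s']:.1f}",s["tool_pos"],"F",s["contact_force"],"w %.1f g %.1f"%(s["grip_width"],s["grip_force"])); return s
def fz(): return np.mean([(arm.wait(.03),arm.read_state()["contact_force"])[1] for _ in range(4)],axis=0)
def pick(x,y,z,zup,effort):
    arm.reach([x,y,max(zup,z+110)],Q); arm.servo_line([x,y,z],feed=120); arm.wait(.15); b=fz()
    arm.grasp(effort); arm.wait(.2); say("gripped"); print(" dF",fz()-b)
    arm.servo_line([x,y,zup],feed=100); say("lifted")
def place(x,y,z,zin,zup,step=1.5):
    """zin: TCP height with part just above the tip; z: nominal seated TCP height"""
    arm.reach([x,y,zup],Q); arm.servo_line([x,y,zin],feed=120); arm.wait(.3); b=fz()
    h=zin
    while h>z-2:
        d=4 if h>zin-28 and h-4>z+2 else (h-z-2 if h-z>4 else 1)
        h-=d; arm.servo_line([x,y,h],feed=60 if d>4 else 40); F=fz()-b
        if np.linalg.norm(F[:2])>3 or abs(F[2])>3: print("  h %.1f dF"%h,F)
        if abs(F[2])>4:
            if h<z+2.5: break
            if abs(F[2])>12: say("BLOCKED"); return False
    say("seated"); return True
def release(x,y,zup):
    arm.ungrasp(); arm.wait(.2); z=arm.read_state()["tool_pos"]; arm.servo_line([z[0],z[1],zup],feed=150); say("released")
E
python3 - <<'E'
from h import *
q=np.array([203+307.5/6-.5,141+298.5/6-.5]); import pickle
print("knob from pi view",onz(cam("wrist",pickle.load(open("d.pkl","rb"))["pi"][0]),q,128))
pick(644.5,-99.7,107,170,10)
if place(545,-30,3,20,170): release(545,-30,150)
arm.reach([644,-99.6,240],Q); arm.wait(.3)
st=arm.read_state(); im=arm.snapshot("wrist")
o=np.round(proj(cam("wrist",st),[644,-99.6,80])).astype(int)-[64,48]; print(o,proj(cam("wrist",st),[644,-99.6,118]),proj(cam("wrist",st),[644,-99.6,104]))
cv2.imwrite("pics/a1.png",cv2.resize(im[o[1]:o[1]+96,o[0]:o[0]+128],None,fx=5,fy=5,interpolation=cv2.INTER_CUBIC)); say("")
E
```

```text
knob from pi view [ 645.3 -100.5  128. ]
gripped t=15.1 [644.5 -99.7 107. ] F [ 0.  -0.2  0.3] w 37.5 g 10.0
 dF [-0.   0.2  0.4]
lifted t=16.0 [644.2 -99.9 169.7] F [-0.2  0.5 -1.8] w 37.4 g 10.0
  h 2.0 dF [-1.7 -0.4  8.1]
seated t=21.0 [545.2 -30.    2.3] F [-2.1 -0.2  6.9] w 37.5 g 10.0
released t=23.4 [544.5 -30.1 149.2] F [ 0.5 -0.5 -0.8] w 93.8 g 0.0
[189 134] [253.1 188.1] [253.1 185.5]
 t=24.4 [643.6 -99.3 239.8] F [-0.3  0.3  0.2] w 94.1 g 0.0
```

View pics/a1.png

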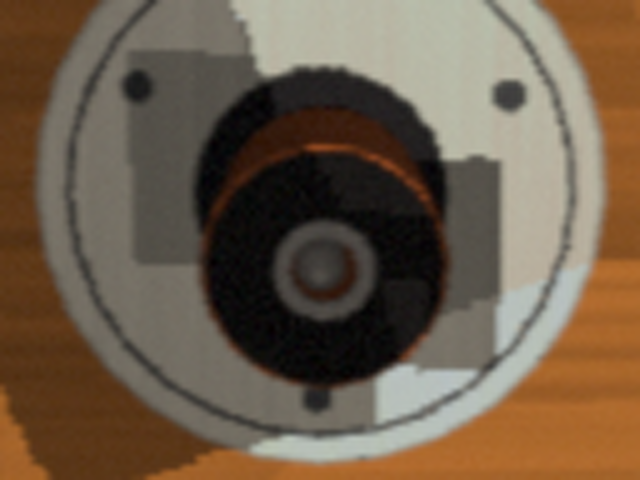

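Spindle tip appears at (322,264) and the drum's ring at (326,270) in the crop, so the drum sits slightly +x of the spindle. I'll compute both and move the wide drum to post_slim.

```bash
python3 - <<'E'
from h import *
C=cam("wrist",{"ee_rot":Q,"tool_pos":np.array([644,-99.6,240])})
dr=onz(C,(253.8,187.6),104); print("drum",dr,"tip",onz(C,(253.0,186.4),114))
x,y=dr[:2]
pick(x,y,55,178,25)
# keep drum-in-tool offset zero: target tool = post axis
if place(461.3,94.8,63,112,178): release(461.3,94.8,180)
arm.reach([550,0,240],Q); arm.wait(.3); st=arm.read_state()
print({k:proj(cam("wrist",st),p) for k,p in dict(tip=(644,-99.6,118),wide=(461.3,94.8,112)).items()})
cv2.imwrite("pics/a2.png",cv2.resize(arm.snapshot("wrist"),(800,600),interpolation=cv2.INTER_CUBIC))
E
```

```text
drum [647.3 -99.  104. ] tip [ 643.5 -100.   114. ]
gripped t=27.0 [647.3 -99.   55. ] F [-0.3  0.5 -0.1] w 62.5 g 25.0
 dF [-0.1  0.6 -0.4]
lifted t=28.5 [646.9 -99.1 177.3] F [-0.3 -0.5 -4.5] w 62.6 g 25.0
  h 62.0 dF [-4.9 -1.3 19.9]
seated t=35.1 [461.6  95.   62.7] F [-5.  -1.  16.6] w 62.5 g 25.0
released t=36.9 [460.9  94.5 179.3] F [-0.3  0.3  0.3] w 94.1 g 0.0
{'tip': array([172.8, 261.4]), 'wide': array([339. , 108.4])}
```

View pics/a2.png

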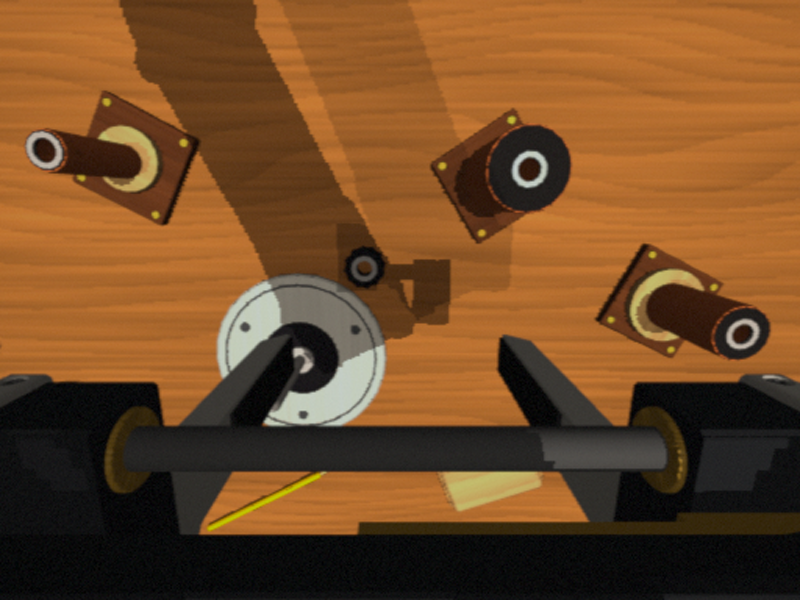

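Wide drum sits on post_slim at (529,169), which is where it was predicted to be. The spindle is bare and the knob is at (365,266). Next: slim drum to the spindle, then mid drum to post_mid, stopping if blocked.

```bash
python3 - <<'E'
from h import *
pick(447.8,-245.8,63,185,15)
if place(644,-99.8,55,163,185):
    release(644,-99.8,185)
    arm.reach([600,-99.6,260],Q); arm.wait(.3); st=arm.read_state()
    C=cam("wrist",st); print({k:proj(C,p)*1.5625 for k,p in dict(drumtop=(644,-99.8,104),pmidfoot=(446,-246,22)).items()})
    cv2.imwrite("pics/a3.png",cv2.resize(arm.snapshot("wrist"),(800,600),interpolation=cv2.INTER_CUBIC))
E
```

```text
gripped t=41.6 [ 447.8 -245.8   63. ] F [ 0.9 -0.2 -0.6] w 29.3 g 15.0
 dF [ 0.6  0.1 -0.4]
lifted t=43.1 [ 447.5 -245.7  184.4] F [ 0.9 -0.5 -0.6] w 28.9 g 15.0
  h 54.0 dF [-2.2  0.1 10.7]
seated t=50.2 [644.4 -99.7  54.8] F [-1.8 -1.2 10.7] w 29.0 g 15.0
released t=52.5 [643.5 -99.9 184. ] F [-1.2  0.1  0.8] w 94.5 g 0.0
{'drumtop': array([395.2, 335.4]), 'pmidfoot': array([236.7, 103. ])}
```

View pics/a3.png

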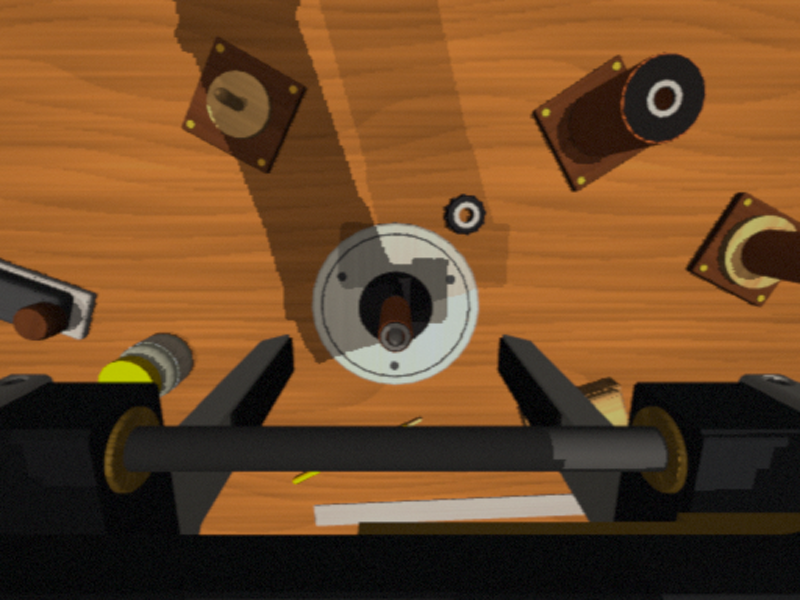

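The slim drum is on the spindle at (396,337), predicted (395,335), and post_mid is bare. Next the knob, mid and wide.

```bash
python3 - <<'E'
from h import *
pick(545,-30,3,185,10)
assert place(643.6,-99.8,107,127,185); release(0,0,185)
pick(582.5,269.7,63,185,20)
assert place(446,-246,63,112,185); release(0,0,185)
pick(461.3,94.8,63,185,25)
assert place(582.6,269.9,63,112,185); release(0,0,240)
arm.reach([500,100,300],Q); arm.wait(.3)
T,S=cam("top"),cam("side")
E={"knob":(643.8,-99.7,128),"wide":(582.6,269.9,112),"mid":(446,-246,112)}
for n,C in(("top",T),("side",S)): print(n,{k:np.round(proj(C,p),1) for k,p in E.items()})
a,b=arm.snapshot("top"),arm.snapshot("side"); cv2.imwrite("pics/f_top.png",a); cv2.imwrite("pics/f_side.png",b)
def crop(im,C,p):
    u,v=np.round(proj(C,p)).astype(int); u=max(u,33); print(u-33,v-37)
    return cv2.resize(im[v-37:v+38,u-33:u+33],None,fx=4,fy=4,interpolation=cv2.INTER_CUBIC)
cv2.imwrite("pics/fin.png",np.vstack([np.hstack([crop(im,C,p) for p in E.values()]) for im,C in((a,T),(b,S))]))
E
```

```text
gripped t=56.9 [545. -30.   3.] F [-0.6  0.4 -0.1] w 37.8 g 10.0
 dF [-0.1  0.   0.2]
lifted t=59.0 [544.8 -30.  184.6] F [-0.  -0.6 -0.6] w 37.7 g 10.0
  h 106.0 dF [-1.2 -0.5  8.2]
seated t=64.1 [644.1 -99.7 106.7] F [-0.4 -0.4  8.1] w 37.6 g 10.0
released t=66.0 [ 643.2 -100.1  184.3] F [ 0.4 -0.9  0.2] w 94.2 g 0.0
gripped t=69.8 [582.5 269.7  63. ] F [-0.8  0.6  0.4] w 44.6 g 20.0
 dF [-0.4  0.5 -0.3]
lifted t=71.3 [582.3 269.5 184.3] F [-0.6  0.4 -2. ] w 45.1 g 20.0
  h 62.0 dF [-3.3  1.6 14.9]
seated t=78.9 [ 446.3 -245.9   62.6] F [-3.4  1.8 13.4] w 44.9 g 20.0
released t=80.9 [ 445.5 -245.9  184.2] F [-0.1 -0.6  0.2] w 94.2 g 0.0
gripped t=84.5 [461.3  94.9  63. ] F [-0.   1.2  0. ] w 62.5 g 25.0
 dF [-0.5  1.1 -0.1]
lifted t=86.0 [461.   94.8 184.5] F [ 0.   0.9 -4.5] w 62.4 g 25.0
  h 62.0 dF [-2.8 -3.4 15.4]
seated t=92.4 [582.8 270.   63. ] F [-2.7 -3.1 11.3] w 62.6 g 25.0
released t=94.6 [582.3 269.6 239. ] F [ 0.1 -0.8 -0.6] w 93.7 g 0.0
top {'knob': array([288.6, 173.2]), 'wide': array([111.4, 203. ]), 'mid': array([359.8, 269.6])}
side {'knob': array([284.3, 196.7]), 'wide': array([182.7, 140.5]), 'mid': array([251.9, 279. ])}
256 136
78 166
327 233
251 160
150 103
219 242
```

View pics/fin.png

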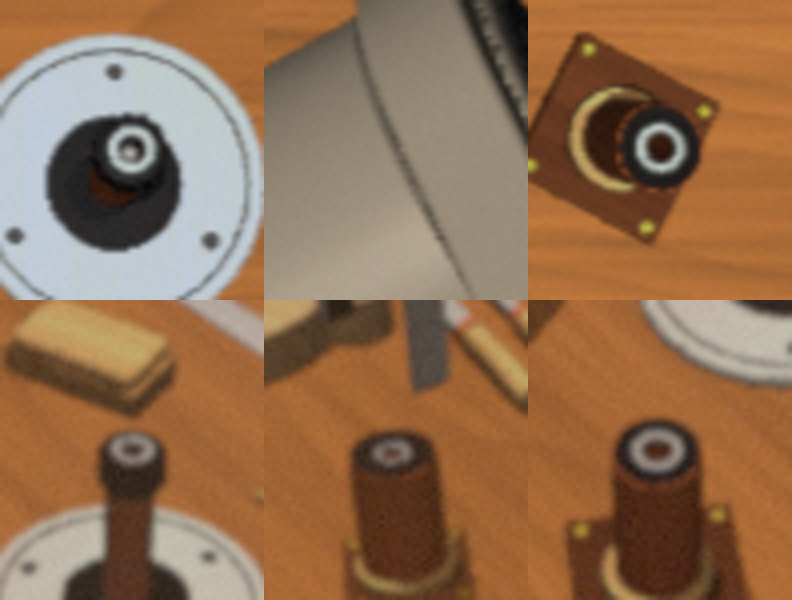

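In the final pictures the knob is at top (288,173), the mid drum at top (360,270) and the wide drum at side (181,141). Each is within about 1.5 px of its predicted seated position and upright. The wide drum could only be checked in the side view, because the arm hides it in the top view. I'm handing in.

```bash
python3 -c "
from bench import arm
print(arm.finish_job())"
```

```text
the job is handed in; nothing more can be done
None
```

The job is handed in at about 95 s of the 141 s allowed: the slim drum and knob are on the spindle and the wide and middle drums are on their own posts, all seated by contact force and final pictures, though no verdict was returned.

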